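# Stage the lens hood and roll the light's dimmer wheel to the green tab

## Robot

A 6-joint arm with a two-finger parallel gripper is mounted at the origin on the work surface. World frame = base frame: x ahead of the robot, y to its left, z up, the work surface at z = 0. Lengths are in m, angles in rad, forces in N, time in s.
With the tool pointing down it reaches from about 0.375 to 0.75 m from the base axis. Payload 9 kg.
Tool frame: the origin (TCP) lies midway between the tips of the shut fingers; the grasp point (between the pads) lies env.grip_point_offset behind it (env.grip_point_offset is the distance from the TCP to the grasp point, in m); y points along the fingers, x is the direction in which the jaws open and shut, and the axes are right-handed (so a half turn about y gives the same grasp; the last joint's range is limited). The gripper opens to 85 mm and grips with 20 to 120 N. Pads are 22 mm wide; open, the fingers measure 114 mm over their backs; the gripper's body (76 mm by 85 mm) begins 54 mm behind the grasp point. The pads swing forward as they close: fully open they stand 13 mm farther back than shut.
Start: joints at [0.896, 0.104, 0.097, 1.564, 0, 1.353], TCP at [0.265, 0.539, 0.231] pointing down, gripper open.
Joint ranges: [-2.99, 2.99], [-0.84, 1.86], [-1.1, 1.16], [-1.84, 2.11], [-1.51, 1.56], [-3.14, 3.14]. Speed limits (rad/s): [2.22, 2.22, 2.57, 3.14, 3.14, 3.14].

## Interface

Orientations are given as a unit quaternion [x, y, z, w].
In Python, from workcell import env gives the robot as it stands. The module is installed in compiled form; this text tells all that it offers.
- The arm moves only by the shell command python3 -m pendant 'ROWS' [FORCE]. ROWS is JSON, a list of rows, each a list of 5 numbers: the opening, from -1 (shut) to 1 (fully open), then the shift along the tool's x, y, z in m, then the turn about the tool's y in rad. In form: [[claw, x, y, z, twist], ...]. A call has 1 to 5 rows; each row is the pose to reach, as a shift and turn from the pose commanded when the call began, along the tool's axes at that moment; what a row does not reach only later rows make up. A row lasts 1/12 s, in which the tool goes at most 41.7 mm and 7.16 degrees, less where a joint would pass 70% of its speed; a pose out of reach is approached as far as the arm can. A call with a gripper value outside its range is refused whole. The fingers move at their own pace and stop on an object; FORCE is the grip in N (left out, the last holds). Time passes only in rows, so rows that repeat a pose let the fingers close. It gives the time, the measured TCP pose, the force and the opening at its end, in the units of the state.
- env.observe(): the state, without advancing time (a new reading comes with each control period).
- env.snapshot(name): name is "side" or "top" or "wrist"; returns (picture, depth): 420x560x3 uint8, blue, green, red; 420x560 float32, m along the optical axis (not along the pixel's ray), 0 where there is no reading.
- env.camera_params(name): a dict with "K" (3x3 intrinsics, pixels), "extrinsics" (4x4, takes a point from camera to world coordinates); the wrist camera has in their place "hand_eye" (4x4, takes a point from camera to tool coordinates, whose origin is the TCP and whose axes are the tool frame's). Camera axes: x right, y down, z forward; pixel columns grow to the right and rows downward; lengths in m; the calibration is good to about 2 mm. The wrist camera is an equidistant fisheye: a pixel r from the principal point sees the ray r / f radians off the axis. A picture is of the moment at which its call begins: read the wrist's pose just before it. camera_params takes no time and is no camera call.
- env.sign_off(): hands the job in, once; it reports no verdict.
The state is a dict: "time": time; "joint_pos": joint angles; "qvel": joint speeds; "joint_efforts": joint torques, N m; "ee_pos": TCP position; "ee_rot": TCP orientation; "contact_force": force on the tool from outside, world axes, zero at the start; "moment": the same for the moment, N m; "gripper_width": finger opening in m.
Only numpy, scipy, OpenCV 4.12 (cv2) and the standard library are available. Lean on these libraries where they do the work, as an engineer would, in place of code of your own. Each camera call takes 0.05 s, during which the arm holds its last target.

## Task

Set up the next product shot: first stand the aluminium lens hood upright inside the blue circle on the round grey stage and let go of it. Then roll the thumbwheel in the slot of the light console with a fingertip until the orange pointer stands within the width of the green tab (not the red one), and leave it there. Leave the jar, lens adapter, eyecup and reflector disc where they are.

Things in the scene. Friction and masses are not known exactly. Their poses are not given: they have to be found in the camera images.
- lens_hood: Bright aluminium lens hood: a plain open tube, 56 mm outer diameter, 64 mm tall, wall 3 mm, about 90 g, standing upright on the shelf. Origin: centre of its lower end; z along the tube. Best gripped across the outside from above.
- stage: Round grey stage plate, 130 mm diameter, 12 mm thick, fixed on the shelf. Origin: centre of its underside.
- stage_top (a point): Centre of the stage's upper face, which carries a thin blue printed circle round a white disc of 84 mm diameter.
- console: Light console fixed on the shelf, 160 mm (its x) by 140 mm (its y) by 74 mm high, black with a bare aluminium top. Origin: centre of its underside. Its top carries a slot with the thumbwheel (centred at y = -30 mm, running along x) and, left of it at y = +26 mm, the dial window: a black-framed white scale under a clear cover, 144 mm long in x, 32 mm wide, rising 12 mm above the panel.
- wheel_crown (a point): Highest point of the unpressed thumbwheel, 12 mm above the console's top panel (86 mm above the shelf); axes as the console's. The wheel is dark rubber with light ribs, 80 mm diameter, 20 mm wide, its axle level along the console's y, in a slot 66 mm by 24 mm. The axle is sprung: it sinks about 1 mm per 2 N, at most 4 mm.
- wheel (a joint): Angle of the thumbwheel in rad, -1.9 to 1.9, 0 at mid-scale; it grows as the top of the wheel rolls towards the console's +x. 1 rad is 40 mm of rim and 30 mm of pointer travel. Pressed down 2 to 3 mm and stroked along the console's x it rolls with the fingertip (about 1 N of drag) and stays where it is left.
- pointer_mid (a point): Middle of the orange pointer, a bar 4 mm wide (in console x) and 22 mm long under the clear cover of the dial window. It sinks with the sprung axle. Moved only by the wheel: it travels along the console's x, 30 mm per rad, in the same direction as the top of the wheel, 57 mm either way from mid-scale.
- green_tab: Green tab, 12 mm (x, along the dial) by 22 mm by 4 mm, fixed on the console's top at the outer (+y) edge of the dial window: the wanted setting. Origin: centre of its underside; axes as the console's. It sits near one end of the dial or the other.
- red_tab: Red tab of the same size near the other end of the dial: not wanted.
- jar: Amber glass jar with black twist cap, 62 mm diameter, 90 mm tall; a bystander. Origin: centre of its underside.
- lens_adapter: Stainless lens mount adapter ring, 65 mm diameter, 22 mm tall; a bystander. Origin: centre of its underside.
- eyecup: Black rubber eyecup, 52 mm wide, 30 mm tall; a bystander. Origin: centre of its underside.
- reflector_frame: Black reflector disc frame, a hoop of 182 mm diameter with a white panel, lying flat, with a spring clamp on its rim, 20 mm high; a bystander. Origin: centre of the hoop, on the shelf.
Things that resemble listed ones, but are neither listed nor needed, are in the scene too. There is more than one size of the console; the one meant has the size given above. Several things look just like the stage: the one meant starts farthest to the robot's right.

How it is judged:
By the outcome, as a careful person would: the job done as asked, in the order asked, and still so for the second after the job is handed in, with the robot touching nothing.
It also fails if it takes over 54 s, if anything falls off the work surface, if the arm or the gripper's body presses on something with over 40 N, if the wrist force passes 120 N, or if a joint passes its speed limit or range.

## Working session

There is one attempt and no reset: what is moved stays moved. The work goes in short steps, Python scripts to look and compute and a shell command to move; the robot and the scene stay as the last step left them, time stands still between calls to the robot, and variables do not carry over. Pictures are saved under pics/ and viewed, and the job is handed in when it is done.

```bash
ls; mkdir -p pics; cat > h.py <<'E'
from workcell import env
import numpy as np, cv2
def snap(n,fn):
    s=env.observe(); im,d=env.snapshot(n); np.savez('pics/'+fn+'.npz',im=im,d=d,p=s['ee_pos'],q=s['ee_rot']); cv2.imwrite('pics/'+fn+'.png',im); return im,d
E
python3 - <<'E'
from h import *
s=env.observe(); print(s, env.grip_point_offset)
for n in ['side','top','wrist']:
    snap(n,n+'0'); print(n,env.camera_params(n))
E
```

```text
pics
{'time': 0.0, 'joint_pos': array([ 8.96305345e-01,  1.04725278e-01,  9.64599194e-02,  1.56387029e+00,
       -5.49051660e-06,  1.35306587e+00]), 'qvel': array([-0.00108308,  0.00058253, -0.0007122 , -0.00102036, -0.0001556 ,
        0.00220639]), 'joint_efforts': array([-2.67305959e-04, -5.56931448e+01,  5.03649437e+01,  1.68087945e-02,
       -2.22665490e-04,  9.47339743e-06]), 'ee_pos': array([0.26442699, 0.53822657, 0.23050195]), 'ee_rot': array([ 0.60037655,  0.37337116, -0.37426292, -0.6000577 ]), 'contact_force': array([ 0.22441584, -0.51844042,  0.50844508]), 'moment': array([0.03322688, 0.05465724, 0.03170862]), 'gripper_width': 0.08529803893774644} 0.0187
side {'K': array([[471.61781648,   0.        , 281.548159  ],
       [  0.        , 471.61781648, 208.1099345 ],
       [  0.        ,   0.        ,   1.        ]]), 'extrinsics': array([[ 0.72340957, -0.52181338,  0.45209445,  0.03160867],
       [-0.69017678, -0.56390404,  0.45350661, -0.54627703],
       [ 0.01829208, -0.64009611, -0.76807706,  0.91304024],
       [ 0.        ,  0.        ,  0.        ,  1.        ]
[... 249 characters left out ...]
  [-0.99148171,  0.12766513, -0.02579982, -0.04511377],
       [-0.00319094, -0.22183516, -0.97507896,  1.19744613],
       [ 0.        ,  0.        ,  0.        ,  1.        ]])}
wrist {'K': array([[325.1922621 ,   0.        , 282.86965165],
       [  0.        , 325.1922621 , 207.9398478 ],
       [  0.        ,   0.        ,   1.        ]]), 'hand_eye': array([[ 9.99998877e-01, -1.44809112e-03,  3.85104765e-04,
        -5.43731791e-04],
       [-8.35654286e-04, -3.25627013e-01,  9.45497938e-01,
        -1.42326146e-01],
       [-1.24376665e-03, -9.45497198e-01, -3.25627858e-01,
         8.34406874e-02],
       [ 0.00000000e+00,  0.00000000e+00,  0.00000000e+00,
         1.00000000e+00]])}
```

View pics/top0.png

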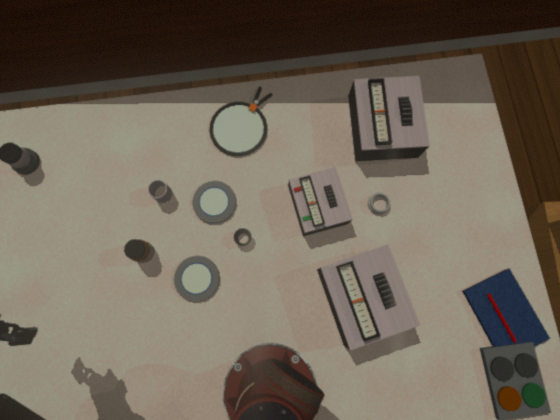

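View pics/side0.png

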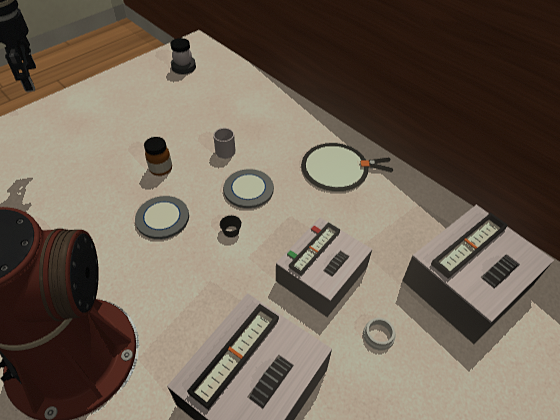

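View pics/wrist0.png

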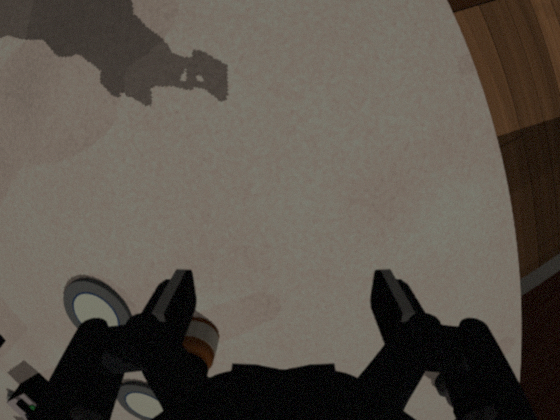

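Candidates:
- **Lens hood:** grey tube, top (160,190) / side (224,143). Not the jar (138,251), eyecup (242,238), adapter (379,203) or dark bottle (18,155).
- **Stage:** top (214,202) or (197,279). The right-most, with the smaller y, is (214,202). The disc at (238,128) is the reflector.
- **Console:** (320,203) has tabs. The others are (388,118) and (367,298), and I'll check the size.

Next: close crops and rough positions.

```bash
cat >> h.py <<'E'
def ray(n,u,v):
    c=env.camera_params(n);K=c['K'];T=c['extrinsics']
    d=T[:3,:3]@np.linalg.inv(K)@[u,v,1.]; return T[:3,3],d/np.linalg.norm(d)
def plane(n,u,v,z):
    o,d=ray(n,u,v); return o+d*(z-o[2])/d[2]
def tri(a,b):
    (o1,d1),(o2,d2)=ray('top',*a),ray('side',*b)
    t=np.linalg.lstsq(np.c_[d1,-d2],o2-o1,rcond=None)[0]
    p,q=o1+t[0]*d1,o2+t[1]*d2
    return (p+q)/2,np.linalg.norm(p-q)
def crop(im,u0,v0,w,h,k,fn,g=1.8):
    c=np.clip(im[v0:v0+h,u0:u0+w].astype(float)*g,0,255).astype(np.uint8)
    c=cv2.resize(c,None,fx=k,fy=k,interpolation=cv2.INTER_CUBIC); cv2.imwrite('pics/'+fn+'.png',c)
E
python3 - <<'E'
from h import *
t=cv2.imread('pics/top0.png');s=cv2.imread('pics/side0.png')
crop(t,140,160,130,97,6,'c1'); crop(s,200,110,130,97,6,'c2'); crop(t,270,155,130,97,6,'c3'); crop(s,260,210,130,110,5,'c4')
print('stages z.012',plane('top',214,202,.012),plane('top',197,279,.012),'hood',plane('top',160,186,.064),tri((160,185),(224,134)))
for nm,q in dict(small=[(289,180),(331,169),(350,210),(305,234)],far=[(350,82),(420,77),(427,150),(358,152)],near=[(318,264),(383,247),(416,323),(350,348)]).items():
    P=[plane('top',*x,.08) for x in q]; print(nm,[round(np.linalg.norm(P[i]-P[i-1]),3) for i in range(4)],np.mean(P,0))
E
```

```text
stages z.012 [0.54393388 0.09782901 0.012     ] [0.32565545 0.16817193 0.012     ] hood [0.59837481 0.24085791 0.064     ] (array([0.59598178, 0.24051166, 0.07054491]), np.float64(0.00723553981684966))
small [np.float64(0.16), np.float64(0.125), np.float64(0.129), np.float64(0.144)] [ 0.50034632 -0.20356995  0.08      ]
far [np.float64(0.222), np.float64(0.212), np.float64(0.232), np.float64(0.199)] [ 0.72306751 -0.44696714  0.08      ]
near [np.float64(0.23), np.float64(0.185), np.float64(0.213), np.float64(0.187)] [ 0.22161519 -0.28895244  0.08      ]
```

View pics/c1.png

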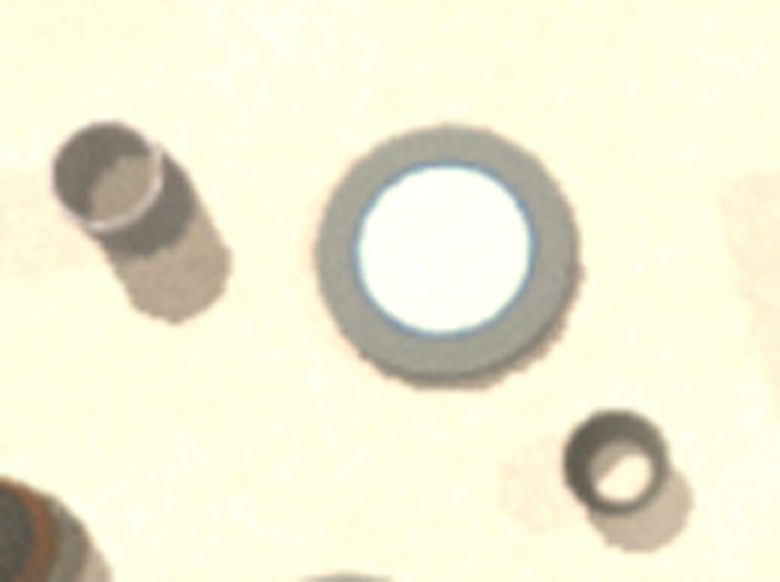

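View pics/c2.png

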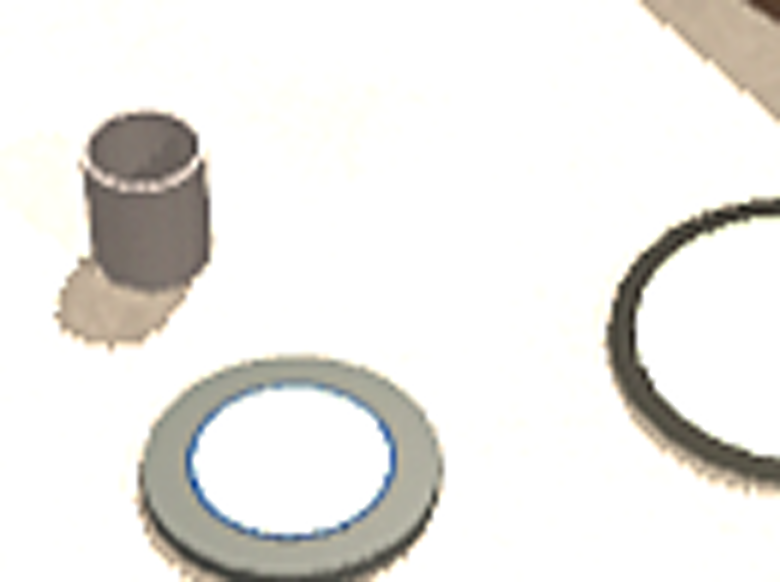

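View pics/c3.png

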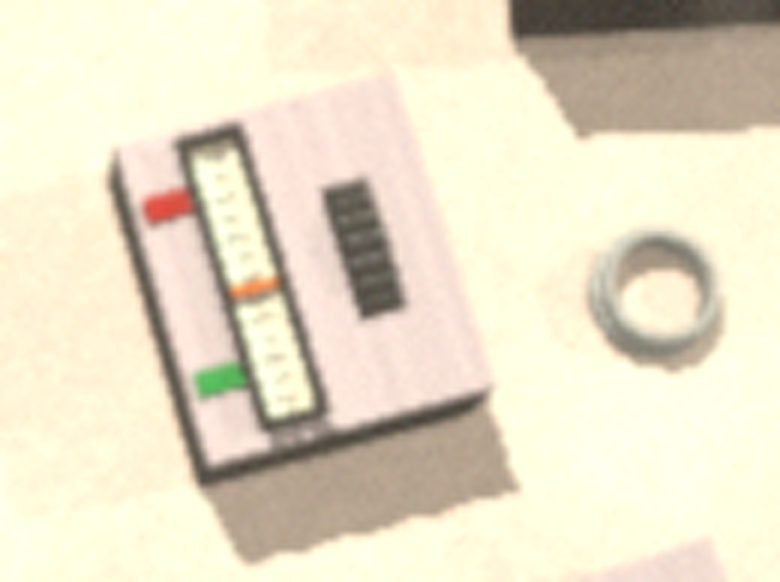

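View pics/c4.png

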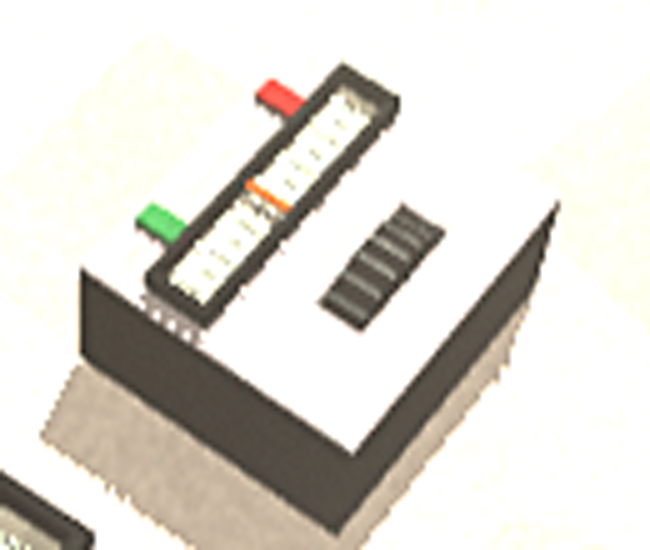

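```bash
cat >> h.py <<'E'
from scipy.spatial.transform import Rotation as Ro
def big(m):
    c,_=cv2.findContours(m.astype(np.uint8)*255,cv2.RETR_EXTERNAL,cv2.CHAIN_APPROX_NONE); return sorted(c,key=cv2.contourArea)[::-1]
def tool(s=None):
    s=s or env.observe(); R=Ro.from_quat(s['ee_rot']).as_matrix(); return s['ee_pos'],R
def toolvec(p):
    e,R=tool(); return R.T@(np.array(p)-e)
E
python3 - <<'E'
from h import *
t=cv2.imread('pics/top0.png').astype(int);s=cv2.imread('pics/side0.png').astype(int)
p,R=tool();print('R',R.round(3))
print('hood rim',tri((157.5,188.8),(223.4,134.9)))
for a in ['t','s']:
    im={'t':t,'s':s}[a]; win={'t':(190,180,50,45),'s':(220,165,60,50)}[a]
    u0,v0,w,h=win; c=im[v0:v0+h,u0:u0+w]; print(c[h//2,w//2],c[h//2,4])
    hsv=cv2.cvtColor(c.astype(np.uint8),cv2.COLOR_BGR2HSV)
    m=c.min(2)>160
    k=big(m)[0]; e=cv2.fitEllipse(k); print(a,'disc',e[0][0]+u0,e[0][1]+v0,e[1])
def cols(im,n,win):
    u0,v0,w,h=win
    hsv=cv2.cvtColor(im[v0:v0+h,u0:u0+w].astype(np.uint8),cv2.COLOR_BGR2HSV)
    out={}
    for nm,lo,hi in [('green',45,85),('orange',8,20),('red',-1,5)]:
        H=hsv[...,0].astype(int); m=(hsv[...,1]>110)&(hsv[...,2]>60)&(((H>=lo)&(H<=hi))|((nm=='red')&(H>172)))
        ks=big(m); 
        if ks:
            M=cv2.moments(ks[0]);mm=np.zeros(m.shape,np.uint8);cv2.drawContours(mm,ks,0,1,-1);ys,xs=np.nonzero(mm);print(n,nm,xs.mean()+u0,ys.mean()+v0,len(xs)); out[nm]=(xs.mean()+u0,ys.mean()+v0)
    return out
a=cols(t,'top',(280,165,75,75));b=cols(s,'side',(270,215,110,100))
for k in a: print(k,tri(a[k],b[k]))
E
```

```text
R [[ 0.441 -0.001 -0.897]
 [ 0.897 -0.001  0.441]
 [-0.001 -1.     0.   ]]
hood rim (array([0.59304172, 0.24835869, 0.06208504]), np.float64(0.0032022245082883078))
[138 158 152] [84 93 94]Traceback (most recent call last):
  File "<stdin>", line 10, in <module>
IndexError: list index out of range
```

```bash
cat > m.py <<'E'
from h import *
def disc(im,win):
    u0,v0,w,h=win; c=im[v0:v0+h,u0:u0+w].astype(np.uint8)
    m=c.min(2)>122
    L=[k for k in big(m) if cv2.pointPolygonTest(k,(w/2.,h/2.),False)>=0]
    e=cv2.fitEllipse(L[0]); return (e[0][0]+u0,e[0][1]+v0),e[1]
def cols(im,n,win):
    u0,v0,w,h=win
    hsv=cv2.cvtColor(im[v0:v0+h,u0:u0+w].astype(np.uint8),cv2.COLOR_BGR2HSV)
    out={}
    for nm,lo,hi in [('green',45,85),('orange',7,20),('red',-1,6)]:
        H=hsv[...,0].astype(int); m=(hsv[...,1]>100)&(hsv[...,2]>60)&(((H>=lo)&(H<=hi))|((nm=='red')&(H>172)))
        ks=big(m)
        if ks:
            mm=np.zeros(m.shape,np.uint8);cv2.drawContours(mm,ks,0,1,-1);ys,xs=np.nonzero(mm);out[nm]=(round(xs.mean()+u0,2),round(ys.mean()+v0,2)); print(n,nm,out[nm],len(xs))
    return out
if __name__=='__main__':
    t=cv2.imread('pics/top0.png');s=cv2.imread('pics/side0.png')
    d1,d2=disc(t,(190,180,50,45)),disc(s,(220,165,56,45)); print(d1,d2,tri(d1[0],d2[0]))
    a=cols(t,'top',(280,165,75,75));b=cols(s,'side',(270,215,110,100))
    for k in a:
        if k in b: print(k,tri(a[k],b[k]))
E
python3 m.py
```

```text
((213.56706047058105, 201.05532264709473), (25.911128997802734, 27.110153198242188)) ((248.20340156555176, 186.34270477294922), (23.07716178894043, 31.61773681640625)) (array([0.54844505, 0.09830534, 0.01111968]), np.float64(0.0027527929371627684))
top green (np.float64(306.36), np.float64(217.64)) 22
top orange (np.float64(312.05), np.float64(202.32)) 19
top red (np.float64(297.59), np.float64(188.88)) 32
side green (np.float64(291.92), np.float64(254.1)) 39
side orange (np.float64(313.09), np.float64(248.64)) 22
side red (np.float64(315.4), np.float64(229.14)) 43
green (array([ 0.44972553, -0.16112295,  0.079621  ]), np.float64(0.001415827851878403))
orange (array([ 0.49062281, -0.18330303,  0.082941  ]), np.float64(0.0024603590119287974))
red (array([ 0.53487434, -0.14885928,  0.07929164]), np.float64(0.0014792627264740756))
```

```bash
python3 -m pendant '[[1,-0.01,0,-0.04,0],[1,-0.02,0,-0.08,0],[1,-0.03,0,-0.12,0],[1,-0.04,0.01,-0.16,0],[1,-0.05,0.02,-0.20,0]]'; python3 - <<'E'
from h import *
print(env.observe()['joint_pos'].round(2),toolvec([.593,.248,.15]))
print('wheel',tri((330,195.5),(335.7,262.9)))
E
```

```text
time: 0.57
ee_pos: [0.4224, 0.4052, 0.2119]
ee_rot: [-0.6, -0.374, 0.373, 0.6]
contact_force: [1.3, 0.7, -0.5]
gripper_width: 0.0853
[0.54 0.05 0.01 1.53 0.   1.  ] [-0.06593122  0.06194231 -0.22239624]
wheel (array([ 0.50507547, -0.23754079,  0.0734697 ]), np.float64(0.0013115480962089163))
```

```bash
python3 -m pendant '[[1,-0.01,0.01,-0.04,0],[1,-0.022,0.02,-0.08,0],[1,-0.034,0.03,-0.12,0],[1,-0.048,0.04,-0.16,0],[1,-0.058,0.05,-0.20,0]]'; python3 -m pendant '[[1,-0.004,0.01,-0.012,0],[1,-0.004,0.01,-0.012,0],[1,-0.004,0.01,-0.012,0]]'; python3 - <<'E'
from h import *
print(env.observe()['joint_pos'].round(2),toolvec([.593,.248,.026]))
snap('wrist','w1')
E
```

```text
time: 0.98
ee_pos: [0.5714, 0.268, 0.1625]
ee_rot: [-0.6, -0.374, 0.374, 0.6]
contact_force: [-0.1, 1.3, -0.3]
gripper_width: 0.0854
time: 1.23
ee_pos: [0.579, 0.2605, 0.1519]
ee_rot: [-0.6, -0.373, 0.374, 0.601]
contact_force: [-0.2, 0.2, 0.4]
gripper_width: 0.0857
[0.22 0.21 0.07 1.43 0.   0.68] [-0.00484476  0.12591154 -0.01832666]
```

View pics/w1.png

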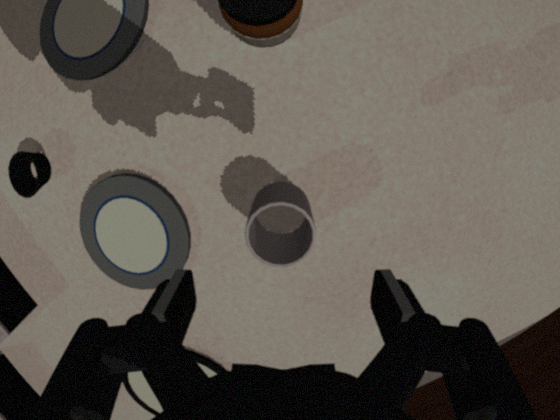

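```bash
cat >> h.py <<'E'
def wray(u,v,p,q):
    c=env.camera_params('wrist');K=c['K'];H=c['hand_eye']
    x,y=u-K[0,2],v-K[1,2];r=np.hypot(x,y);th=r/K[0,0]
    d=np.array([np.sin(th)*x/r,np.sin(th)*y/r,np.cos(th)])
    R=Ro.from_quat(q).as_matrix()
    return p+R@H[:3,3],R@H[:3,:3]@d
def wplane(u,v,z,p,q):
    o,d=wray(u,v,p,q); return o+d*(z-o[2])/d[2]
E
python3 - <<'E'
from h import *
f=np.load('pics/w1.npz')
im=f['im']; crop(im,70,160,260,150,3,'w1c',2)
pts=[wplane(*a,.063,f['p'],f['q']) for a in [(246,233),(315,233),(280,203),(281,266)]]
print(pts,np.mean(pts,0)); print(wplane(131,235,.012,f['p'],f['q']))
E
```

```text
[array([0.58094493, 0.22689961, 0.063     ]), array([0.60469898, 0.27497823, 0.063     ]), array([0.5707412 , 0.26153966, 0.063     ]), array([0.61909363, 0.23832201, 0.063     ])] [0.59386968 0.25043488 0.063     ]
[0.54807145 0.10138041 0.012     ]
```

View pics/w1c.png

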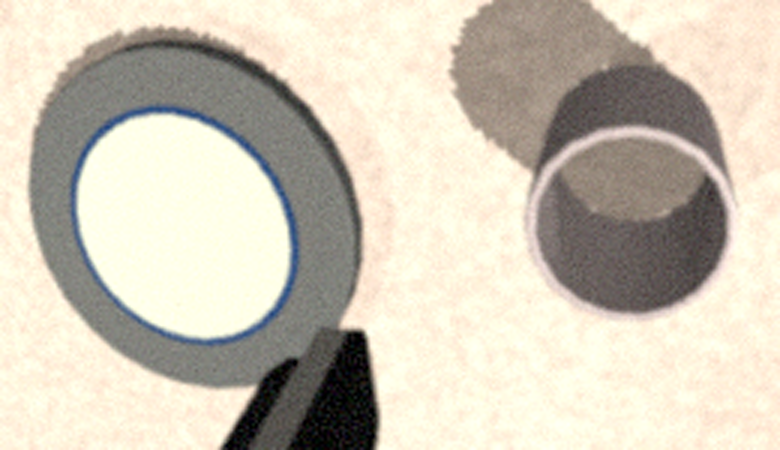

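```bash
python3 -m pendant '[[1,-0.003,0.02,-0.018,0],[1,-0.003,0.05,-0.018,0],[1,-0.003,0.08,-0.018,0],[1,-0.003,0.11,-0.018,0],[1,-0.003,0.12,-0.018,0]]' 30;python3 -m pendant '[[1,0,0,0,0],[1,0,0,0,0]]'; python3 - <<'E'
from h import *
print(toolvec([.5935,.2495,.030]))
E
```

```text
time: 1.7
ee_pos: [0.591, 0.2514, 0.0292]
ee_rot: [-0.599, -0.373, 0.376, 0.601]
contact_force: [-0.8, -0.2, -0.7]
gripper_width: 0.0855
time: 1.87
ee_pos: [0.5942, 0.2514, 0.0344]
ee_rot: [0.6, 0.374, -0.374, -0.6]
contact_force: [0.6, -0.4, 0.1]
gripper_width: 0.0854
[-0.00198464  0.00443601 -0.00018962]
```

```bash
python3 -m pendant '[[0.5,-0.002,0.003,0,0],[0,-0.002,0.003,0,0],[-0.3,-0.002,0.003,0,0],[-0.6,-0.002,0.003,0,0],[-0.6,-0.002,0.003,0,0]]' 30;python3 -m pendant '[[-1,0,0,0,0],[-1,0,0,0,0],[-1,0,0,0,0],[-1,0,0,0,0]]'
```

```text
time: 2.28
ee_pos: [0.5946, 0.2488, 0.0323]
ee_rot: [0.601, 0.375, -0.373, -0.6]
contact_force: [-2.2, 0.3, 6.6]
gripper_width: 0.0554
time: 2.62
ee_pos: [0.5946, 0.2488, 0.0323]
ee_rot: [0.601, 0.375, -0.373, -0.6]
contact_force: [-1.1, -0.4, 6.9]
gripper_width: 0.0558
```

```bash
python3 -m pendant '[[-1,0,-0.015,0,0],[-1,0,-0.03,0,0],[-1,0,-0.05,0,0],[-1,0,-0.06,0,0],[-1,0,-0.06,0,0]]'; python3 - <<'E'
from h import *
print(env.observe()['gripper_width'],toolvec([.549,.099,.049]))
E
```

```text
time: 3.03
ee_pos: [0.5955, 0.249, 0.0937]
ee_rot: [0.601, 0.376, -0.372, -0.6]
contact_force: [-0.2, 1.3, -0.2]
gripper_width: 0.0555
0.055501015355903204 [-0.1552648   0.04431613 -0.02421811]
```

```bash
python3 -m pendant '[[-1,-0.03,0,-0.005,0],[-1,-0.065,0,-0.010,0],[-1,-0.10,0,-0.015,0],[-1,-0.135,0,-0.02,0],[-1,-0.155,0,-0.024,0]]';python3 -m pendant '[[-1,0,0,0,0],[-1,0,0,0,0],[-1,0,0,0,0]]'; python3 - <<'E'
from h import *
print(toolvec([.549,.099,.044]))
snap('side','s2'); snap('wrist','w2'); snap('top','t2')
im=cv2.imread('pics/s2.png'); crop(im,190,90,130,120,5,'s2c')
E
```

```text
time: 3.45
ee_pos: [0.5451, 0.0964, 0.0889]
ee_rot: [-0.6, -0.373, 0.374, 0.601]
contact_force: [-0.4, -0.8, -1.0]
gripper_width: 0.0557
time: 3.7
ee_pos: [0.5466, 0.0992, 0.0896]
ee_rot: [-0.6, -0.374, 0.374, 0.6]
contact_force: [0.4, -0.2, -1.7]
gripper_width: 0.0558
[ 0.00087155  0.04562876 -0.00222699]
```

View pics/s2c.png

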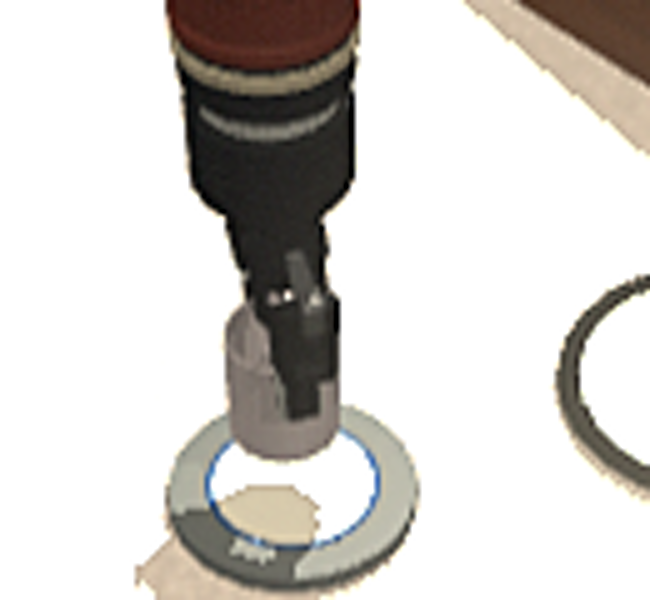

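View pics/w2.png

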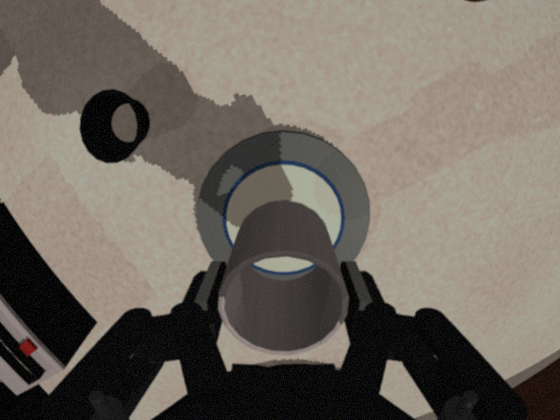

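```bash
python3 -m pendant '[[-1,0,0.01,-0.002,0],[-1,0,0.02,-0.002,0],[-1,0,0.03,-0.002,0],[-1,0,0.038,-0.002,0],[-1,0,0.038,-0.002,0]]'; python3 - <<'E'
from h import *
f=np.load('pics/w2.npz')
pts=np.array([wplane(*a,.012,f['p'],f['q']) for a in [(225,214),(344,214),(284,162),(284,274)]])
print(pts.round(4),pts[:2].mean(0),pts[2:].mean(0)); print(toolvec([.549,.099,.044]),env.observe()['ee_pos'])
E
```

```text
time: 4.27
ee_pos: [0.5467, 0.0982, 0.0491]
ee_rot: [-0.599, -0.373, 0.375, 0.601]
contact_force: [-1.2, 0.6, -1.0]
gripper_width: 0.0556
[[0.5251 0.0627 0.012 ]
 [0.5635 0.1404 0.012 ]
 [0.51   0.118  0.012 ]
 [0.5889 0.0792 0.012 ]] [0.54430401 0.10155441 0.012     ] [0.5494467 0.0985822 0.012    ]
[ 0.00175579  0.00511512 -0.00169837] [0.54672115 0.09817161 0.04912371]
```

```bash
python3 -m pendant '[[-1,0,0.002,-0.001,0],[-1,0,0.003,-0.001,0],[-1,0,0.004,-0.001,0],[-1,0,0.004,-0.001,0]]'
```

```text
time: 4.6
ee_pos: [0.5496, 0.0975, 0.0483]
ee_rot: [0.6, 0.374, -0.374, -0.6]
contact_force: [-0.1, -0.7, -1.0]
gripper_width: 0.0559
```

```bash
python3 -m pendant '[[-1,0,0.002,0,0],[-1,0,0.002,0,0],[-1,0,0.002,0,0]]'; python3 -m pendant '[[-1,0,0.001,0,0],[-1,0,0.001,0,0],[-1,0,0.001,0,0]]'
```

```text
time: 4.85
ee_pos: [0.5494, 0.0976, 0.0461]
ee_rot: [0.6, 0.374, -0.374, -0.6]
contact_force: [-0.0, -0.9, -1.0]
gripper_width: 0.0556
time: 5.1
ee_pos: [0.5493, 0.0976, 0.0451]
ee_rot: [-0.6, -0.374, 0.374, 0.6]
contact_force: [0.4, -0.3, -1.5]
gripper_width: 0.0561
```

```bash
python3 -m pendant '[[-1,0,0.001,0,0],[-1,0,0.001,0,0],[-1,0,0.001,0,0]]'; python3 -m pendant '[[-1,0,0.001,0,0],[-1,0,0.001,0,0],[-1,0,0.001,0,0]]'
```

```text
time: 5.35
ee_pos: [0.5495, 0.0976, 0.0443]
ee_rot: [0.6, 0.374, -0.374, -0.6]
contact_force: [-1.1, 0.4, 1.7]
gripper_width: 0.0558
time: 5.6
ee_pos: [0.5496, 0.0975, 0.0443]
ee_rot: [0.6, 0.374, -0.374, -0.6]
contact_force: [-5.9, -0.0, 10.8]
gripper_width: 0.0555
```

```bash
python3 -m pendant '[[-1,0,-0.001,0,0],[-1,0,-0.001,0,0]]'; python3 -m pendant '[[0.4,0,0,0,0],[0.6,0,0,0,0],[0.8,0,0,0,0],[1,0,0,0,0],[1,0,0,0,0]]';  python3 -m pendant '[[1,0,-0.02,0,0],[1,0,-0.06,0,0],[1,0,-0.09,0,0],[1,0,-0.12,0,0],[1,0,-0.13,0,0]]'; python3 - <<'E'
from h import *
snap('side','s3'); snap('wrist','w3')
im=cv2.imread('pics/s3.png'); crop(im,190,90,130,120,5,'s3c')
print(env.observe()['joint_pos'].round(2))
E
```

```text
time: 5.77
ee_pos: [0.5495, 0.0976, 0.0443]
ee_rot: [0.6, 0.374, -0.374, -0.6]
contact_force: [-1.4, 0.4, 6.2]
gripper_width: 0.0558
time: 6.18
ee_pos: [0.5493, 0.0976, 0.0439]
ee_rot: [-0.6, -0.374, 0.374, 0.6]
contact_force: [0.9, 0.1, 0.1]
gripper_width: 0.0852
time: 6.6
ee_pos: [0.5512, 0.0974, 0.1792]
ee_rot: [0.601, 0.376, -0.372, -0.599]
contact_force: [0.8, -0.5, 0.8]
gripper_width: 0.0853
[-0.06 -0.03 -0.14  1.46  0.    0.4 ]
```

View pics/s3c.png

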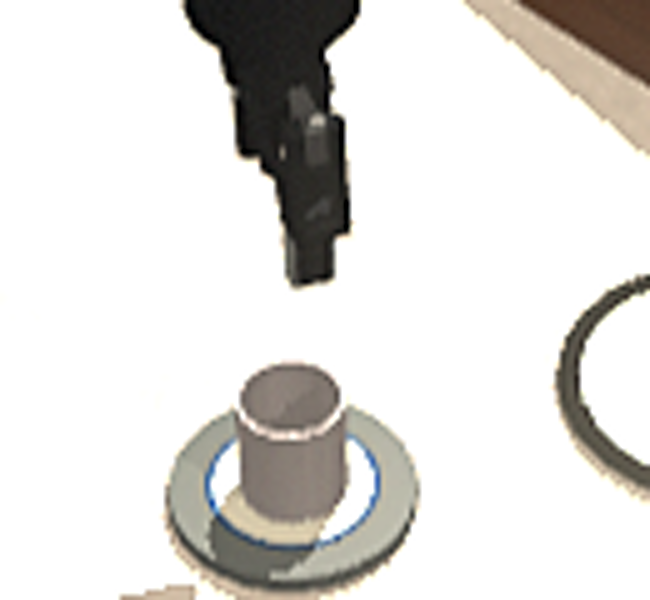

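View pics/w3.png

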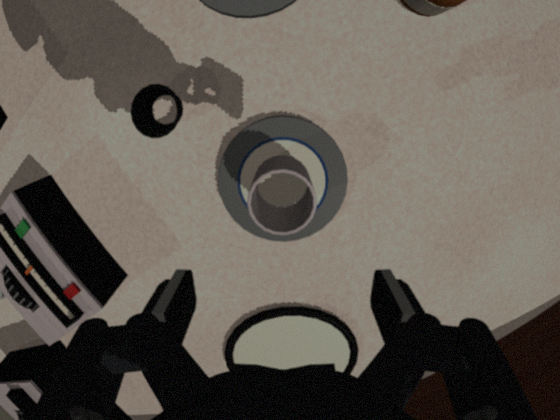

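```bash
python3 -m pendant '[[-1,-0.038,0,-0.013,-0.12],[-1,-0.075,-0.005,-0.026,-0.24],[-1,-0.11,-0.01,-0.038,-0.36],[-1,-0.145,-0.015,-0.05,-0.48],[-1,-0.18,-0.02,-0.06,-0.6]]'; python3 -m pendant '[[-1,0,0,0,0],[-1,0,0,0,0]]'; python3 - <<'E'
from h import *
snap('wrist','w4')
print(toolvec([.505,-.2375,.18]),tool()[1].round(3),env.observe()['joint_pos'].round(2))
E
```

```text
time: 7.12
ee_pos: [0.5235, -0.0882, 0.1917]
ee_rot: [-0.47, -0.527, 0.528, 0.472]
contact_force: [0.4, -0.6, 0.2]
gripper_width: 0.0255
time: 7.28
ee_pos: [0.5238, -0.0884, 0.1919]
ee_rot: [-0.473, -0.525, 0.525, 0.474]
contact_force: [0.3, 0.7, -0.1]
gripper_width: 0.0008
[-0.14765034  0.01178405  0.03448591] [[-0.104 -0.002 -0.995]
 [ 0.995  0.001 -0.104]
 [ 0.001 -1.     0.002]] [-0.41 -0.11 -0.19  1.5   0.   -0.52]
```

View pics/w4.png

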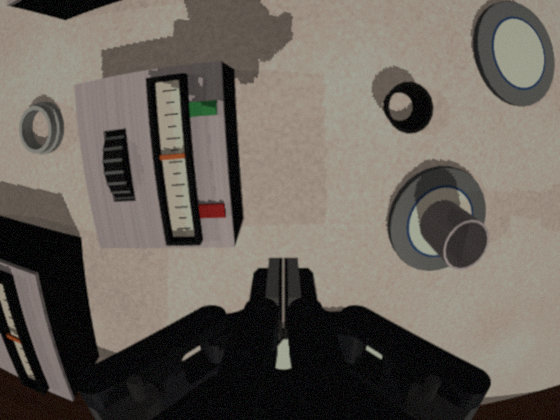

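```bash
python3 - <<'E'
from h import *
f=np.load('pics/w4.npz');p,q=f['p'],f['q']
g,r=wplane(203,108,.078,p,q),wplane(212,210.5,.078,p,q)
print('green',g,'red',r,np.arctan2(*(r-g)[1::-1]))
print('ptr',wplane(173,156,.083,p,q),'wheel',wplane(119,166,.083,p,q))
C=[wplane(*a,.074,p,q) for a in [(76,86),(222,63),(237,245),(98,246)]]
print(np.array(C).round(3),np.mean(C,0),[round(np.linalg.norm(C[i]-C[i-1]),3) for i in range(4)])
crop(f['im'],60,50,200,210,3,'w4c',2)
E
```

```text
green [ 0.45150178 -0.15991686  0.078     ] red [ 0.53661914 -0.14810679  0.078     ] 0.1378702789660159
ptr [ 0.49130783 -0.18182529  0.083     ] wheel [ 0.50301905 -0.23234971  0.083     ]
[[ 0.433 -0.285  0.074]
 [ 0.414 -0.148  0.074]
 [ 0.568 -0.125  0.074]
 [ 0.589 -0.268  0.074]] [ 0.5011151  -0.20688913  0.074     ] [np.float64(0.156), np.float64(0.138), np.float64(0.156), np.float64(0.144)]
```

View pics/w4c.png

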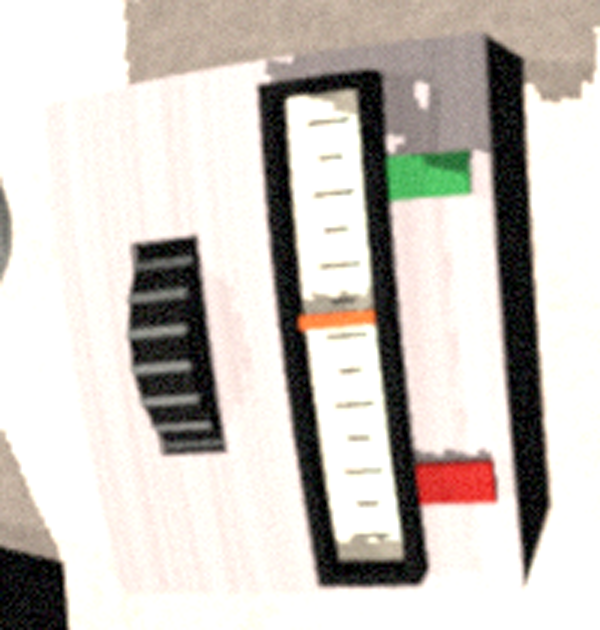

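```bash
python3 -m pendant '[[-1,-0.035,0,0.005,-0.035],[-1,-0.07,0.02,0.01,-0.035],[-1,-0.105,0.04,0.015,-0.035],[-1,-0.14,0.055,0.02,-0.035],[-1,-0.145,0.08,0.02,-0.035]]'; python3 -m pendant '[[-1,0,0,0,0],[-1,0,0,0,0],[-1,0,0,0,0]]'; python3 - <<'E'
from h import *
snap('wrist','w5');snap('side','s5')
im=cv2.imread('pics/s5.png'); crop(im,260,180,130,120,5,'s5c')
print(toolvec([.5189,-.2346,.086]),tool()[1].round(3),env.observe()['ee_pos'])
E
```

```text
time: 7.75
ee_pos: [0.5207, -0.2367, 0.1129]
ee_rot: [-0.465, -0.533, 0.534, 0.463]
contact_force: [0.6, -0.8, 1.8]
gripper_width: -0.0001
time: 8.0
ee_pos: [0.5207, -0.2315, 0.1141]
ee_rot: [0.463, 0.535, -0.535, -0.463]
contact_force: [1.3, 0.0, 0.1]
gripper_width: -0.0
[-0.0020585   0.02912215  0.0027952 ] [[-0.144  0.002 -0.99 ]
 [ 0.99  -0.001 -0.144]
 [-0.001 -1.    -0.002]] [ 0.52132021 -0.23213239  0.11512394]
```

View pics/w5.png

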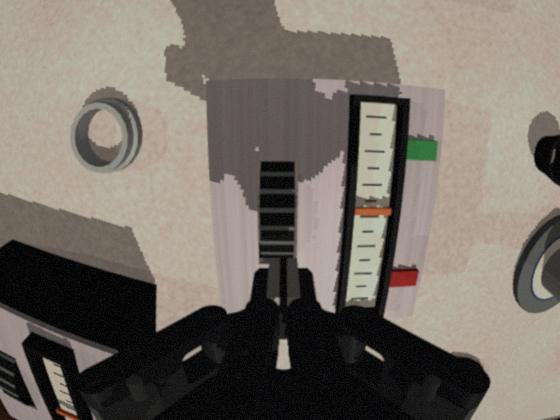

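View pics/s5c.png

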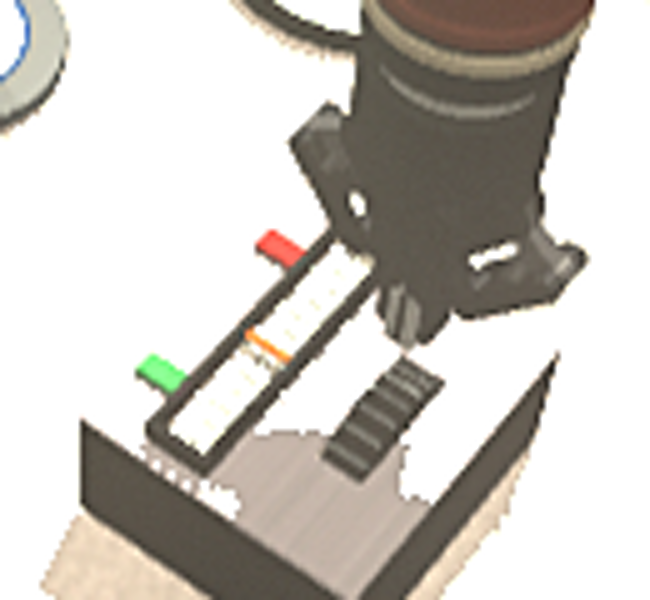

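```bash
python3 -m pendant '[[-1,-0.003,0.015,0.003,0],[-1,-0.003,0.023,0.003,0],[-1,-0.003,0.025,0.003,0],[-1,-0.003,0.025,0.003,0]]'; python3 -m pendant '[[-1,0,0.002,0,0],[-1,0,0.002,0,0],[-1,0,0.002,0,0]]';  python3 -m pendant '[[-1,0,0.002,0,0],[-1,0,0.002,0,0],[-1,0,0.002,0,0]]'
```

```text
time: 8.43
ee_pos: [0.5177, -0.2358, 0.0883]
ee_rot: [0.463, 0.535, -0.534, -0.463]
contact_force: [-0.3, 0.4, 0.6]
gripper_width: -0.0001
time: 8.68
ee_pos: [0.518, -0.2366, 0.087]
ee_rot: [0.463, 0.534, -0.534, -0.463]
contact_force: [-0.6, -0.7, 0.0]
gripper_width: 0.0005
time: 8.93
ee_pos: [0.5181, -0.2368, 0.0849]
ee_rot: [0.463, 0.534, -0.534, -0.463]
contact_force: [0.3, 0.5, 3.2]
gripper_width: -0.0
```

```bash
python3 -m pendant '[[-1,0,0.001,0,0],[-1,0,0.001,0,0],[-1,0,0.001,0,0]]'; python3 -m pendant '[[-1,0,0,0.003,0],[-1,0,0,0.006,0],[-1,0,0,0.009,0],[-1,0,0,0.012,0],[-1,0,0,0.012,0]]'; python3 - <<'E'
from h import *
from m import cols
f,_=snap('side','s6');cols(f,'side',(270,215,110,100));print('before');cols(cv2.imread('pics/s5.png'),'side',(270,215,110,100))
E
```

```text
time: 9.18
ee_pos: [0.5181, -0.2368, 0.084]
ee_rot: [0.463, 0.534, -0.534, -0.463]
contact_force: [1.7, -0.1, 3.3]
gripper_width: 0.0
time: 9.6
ee_pos: [0.5053, -0.2386, 0.0838]
ee_rot: [-0.463, -0.534, 0.534, 0.463]
contact_force: [-1.0, -0.7, 5.5]
gripper_width: -0.0007
side green (np.float64(291.92), np.float64(254.1)) 39
side orange (np.float64(310.23), np.float64(252.27)) 22
side red (np.float64(313.92), np.float64(229.08)) 24
before
side green (np.float64(291.92), np.float64(254.1)) 39
side orange (np.float64(313.09), np.float64(248.64)) 22
side red (np.float64(315.4), np.float64(229.14)) 43
```

```bash
cat > ptr.py <<'E'
import sys
from h import *
from m import cols
im,_=snap('side',sys.argv[1]); o=cols(im,'side',(270,215,110,100))
a=np.array([np.cos(.14),np.sin(.14),0])
P=plane('side',*o['orange'],.083);G=plane('side',*o['green'],.078)
print('ptr-green along x (mm)',1000*(P-G)@a, env.observe()['contact_force'].round(1))
E
python3 -m pendant '[[-1,0,0,0.004,0],[-1,0,0,0.008,0],[-1,0,0,0.012,0],[-1,0,0,0.016,0],[-1,0,0,0.016,0]]'; python3 ptr.py s7
```

```text
time: 10.07
ee_pos: [0.4892, -0.2408, 0.0835]
ee_rot: [-0.463, -0.534, 0.534, 0.463]
contact_force: [-1.3, -1.5, 3.7]
gripper_width: 0.0
side green (np.float64(291.92), np.float64(254.1)) 39
side orange (np.float64(306.83), np.float64(255.88)) 24
ptr-green along x (mm) 13.474603638650713 [-2.  -0.8  4.6]
```

```bash
python3 -m pendant '[[-1,0,-0.012,0,0],[-1,0,-0.015,0,0],[-1,0,-0.015,-0.012,0],[-1,0,-0.015,-0.024,0],[-1,0,-0.015,-0.024,0]]'; python3 ptr.py s8;  python3 -m pendant '[[-1,0,0.009,0,0],[-1,0,0.012,0,0],[-1,0,0.015,0,0],[-1,0,0.015,0,0],[-1,0,0.015,0,0]]'
```

```text
time: 10.53
ee_pos: [0.5152, -0.2369, 0.0989]
ee_rot: [0.463, 0.535, -0.534, -0.463]
contact_force: [0.6, -0.4, 0.4]
gripper_width: -0.0001
side green (np.float64(291.92), np.float64(254.1)) 39
side orange (np.float64(307.05), np.float64(255.24)) 21
side red (np.float64(315.4), np.float64(229.14)) 43
ptr-green along x (mm) 15.080034539807961 [ 0.2  0.6 -0.8]
time: 11.0
ee_pos: [0.5135, -0.2371, 0.0837]
ee_rot: [0.463, 0.534, -0.534, -0.463]
contact_force: [0.1, 1.4, 4.9]
gripper_width: 0.0004
```

Remaining pointer travel is about 15 mm, so 20 mm of rim.

```bash
python3 -m pendant '[[-1,0,0,0.004,0],[-1,0,0,0.008,0],[-1,0,0,0.012,0],[-1,0,0,0.016,0],[-1,0,0,0.019,0]]'; python3 -m pendant '[[-1,0,0,0,0],[-1,0,-0.01,0,0],[-1,0,-0.03,0,0],[-1,0,-0.06,0,0],[-1,0,-0.06,0,0]]'; python3 ptr.py s9; python3 - <<'E'
from h import *
snap('wrist','w9'); crop(cv2.imread('pics/s9.png'),260,180,130,120,5,'s9c')
E
```

```text
time: 11.42
ee_pos: [0.4948, -0.2397, 0.0839]
ee_rot: [0.463, 0.535, -0.534, -0.463]
contact_force: [-0.1, 1.2, 5.3]
gripper_width: 0.0003
time: 11.83
ee_pos: [0.4968, -0.2414, 0.1493]
ee_rot: [0.465, 0.534, -0.534, -0.461]
contact_force: [0.9, -1.8, 0.9]
gripper_width: 0.0001
side green (np.float64(291.92), np.float64(254.03)) 38
side orange (np.float64(302.88), np.float64(259.71)) 24
side red (np.float64(315.4), np.float64(229.14)) 43
ptr-green along x (mm) 0.30489473546235785 [ 0.3 -0.5 -0.7]
```

View pics/s9c.png

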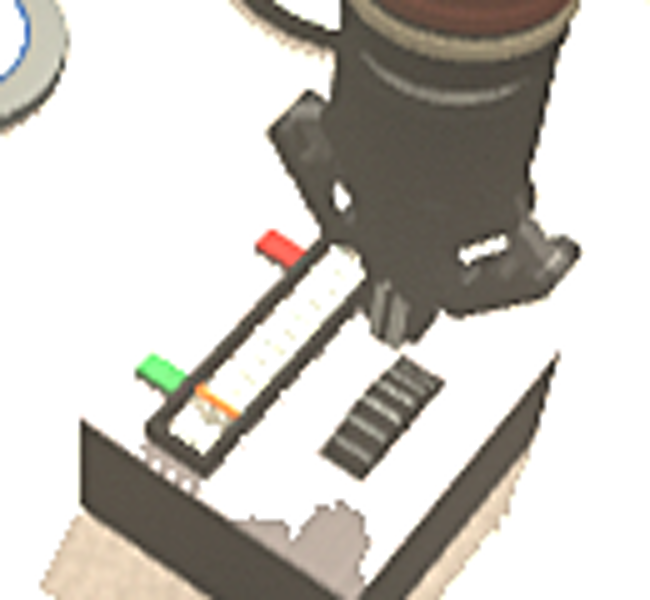

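View pics/w9.png

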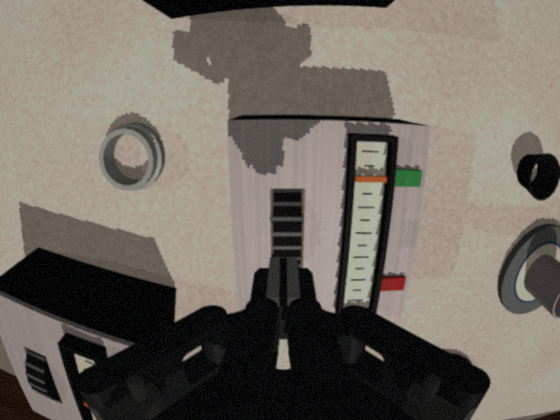

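```bash
python3 -m pendant '[[-1,0,-0.03,-0.02,0],[-1,0,-0.06,-0.05,0],[-1,0,-0.09,-0.08,0],[-1,0,-0.1,-0.11,0],[-1,0,-0.1,-0.12,0]]'; python3 - <<'E'
from h import *
from m import cols
a=np.array([np.cos(.14),np.sin(.14),0])
f=np.load('pics/w9.npz');o=cols(f['im'],'wrist',(340,130,100,90))
print('wrist',1000*(wplane(*o['orange'],.083,f['p'],f['q'])-wplane(*o['green'],.078,f['p'],f['q']))@a)
im,_=snap('top','t10');o=cols(im,'top',(280,165,75,75))
if 'orange' in o and 'green' in o: print('top',1000*(plane('top',*o['orange'],.083)-plane('top',*o['green'],.078))@a)
s,_=snap('side','s10'); crop(s,120,100,270,210,3,'s10c',1.6); crop(im,130,80,270,200,3,'t10c',1.6)
E
```

```text
time: 12.35
ee_pos: [0.6173, -0.2224, 0.2453]
ee_rot: [0.464, 0.535, -0.534, -0.462]
contact_force: [0.4, -0.6, -0.5]
gripper_width: 0.0001
wrist green (np.float64(407.14), np.float64(177.39)) 414
wrist orange (np.float64(370.39), np.float64(178.51)) 205
wrist 0.18036767330233963
top orange (np.float64(328.06), np.float64(211.25)) 331
top red (np.float64(306.14), np.float64(198.55)) 3868
```

View pics/t10c.png

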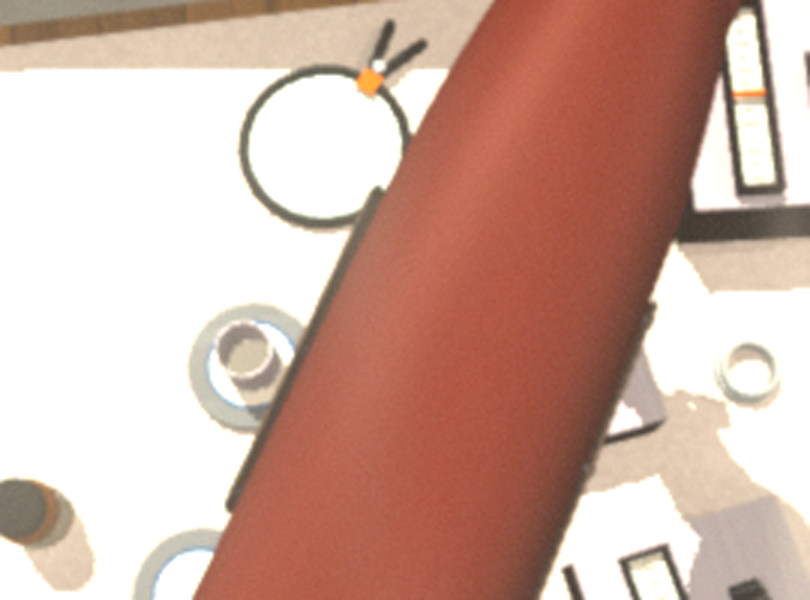

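View pics/s10c.png

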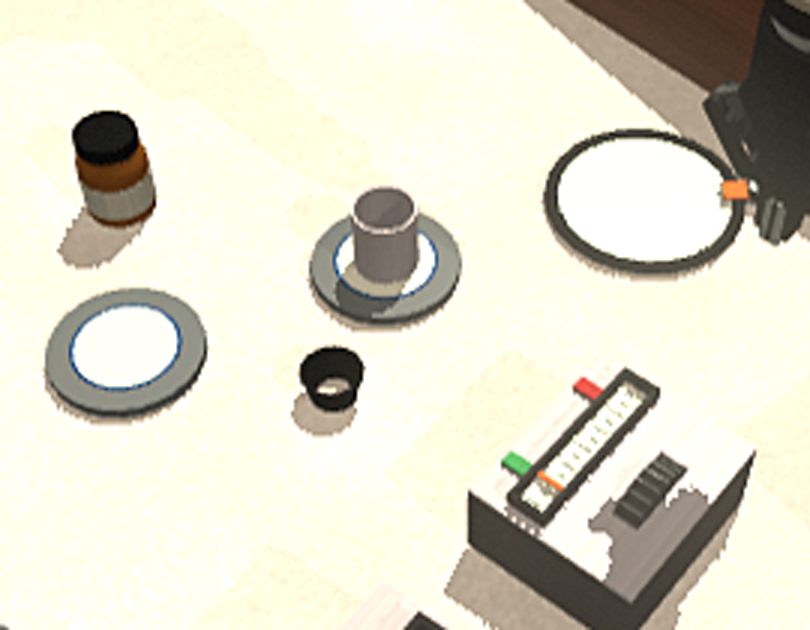

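```bash
python3 -m pendant '[[-1,0,0,0,0],[-1,0,0,0,0],[-1,0,0,0,0]]'; python3 -c "
from workcell import env
print(env.sign_off())"
```

```text
time: 12.7
ee_pos: [0.6126, -0.2229, 0.2429]
ee_rot: [-0.463, -0.534, 0.534, 0.464]
contact_force: [1.0, -0.6, -1.0]
gripper_width: 0.0
the job is handed in; nothing more can be done
None
```

I finished both steps in the order asked and handed the job in at about 12.7 s; sign-off gives no verdict.

- **Lens hood:** It stands upright and released inside the blue circle on the right-hand stage. The wrist and side pictures after release show it near the middle of the circle. In the last top view the arm hides part of the stage, but the last side view shows it clearly.
- **Thumbwheel:** Two strokes with about 5 N of pressure brought the orange pointer level with the green tab. It measures 0.3 mm off centre from the side camera and 0.2 mm from the wrist camera; up to 4 mm either way is allowed. The top camera could not confirm this because the arm hid the console.
- **Other objects:** I never touched the jar, lens adapter, eyecup or reflector disc, and they look unmoved in the last pictures. The highest force I read was about 12 N, when setting the hood down.
- **Measurement spread:** Two spot measurements of the stage centre differed by up to 5 mm, well within the 14 mm of room around the hood. The side-view pointer reading dropped about 1.6 mm while the wheel was pressed, so I used the unpressed readings.

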